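# Lay out the seam roller and thread for the next seat cover

## Robot

A 6-joint arm with a two-finger parallel gripper is mounted at the origin on the work surface. World frame = base frame: x ahead of the robot, y to its left, z up, the work surface at z = 0. Lengths are in m, angles in rad, forces in N, time in s.
With the tool pointing down it reaches from about 0.3 to 0.75 m from the base axis. Payload 8.5 kg.
Tool frame: the origin (TCP) lies at the very end of the fingers, on their centre line; the grasp point (between the pads) lies 19 mm behind it; z points along the fingers, y is the line along which they close (so a half turn about z gives the same grasp; the last joint's range is limited). The gripper opens to 85 mm and grips with 20 to 120 N. Pads are 22 mm wide; open, the fingers measure 114 mm over their backs; the gripper's body (76 mm by 85 mm) begins 54 mm behind the grasp point. The pads swing forward as they close: fully open they stand 13 mm farther back than shut.
Start: joints at [0.903, 0.381, 1.297, -0, 1.464, -0.215], TCP at [0.241, 0.495, 0.231] pointing down, gripper open.
Joint ranges: [-3.11, 3.11], [-0.89, 2.33], [0.22, 2.48], [-1.42, 4.56], [0.17, 2.85], [-2.88, 2.88]. Speed limits (rad/s): [2.39, 2.39, 3.14, 3.14, 3.14, 3.14].

## Interface

Orientations are given as a rotation vector (axis times angle).
In Python, from workcell import readout, optics, manip gives the robot as it stands. The module is installed in compiled form; this text tells all that it offers.
- The arm moves only by the tool step_arm, never from a script. Its argument "deltas" is a list that holds one entry, the list of rows, each a list of 6 numbers: the shift along the tool's x, y, z each as a share of 20 cm, from -1 to 1, then the turn, a rotation vector about the tool's x, y, z each as a share of 2 rad, from -1 to 1. In form: [[[x, y, z, wx, wy, wz], ...]]. A call has 1 to 10 rows; each row is the pose to reach, as a shift and turn from the pose commanded when the call began, along the tool's axes at that moment; what a row does not reach only later rows make up. A row lasts 1/8 s, in which the tool goes at most 62.5 mm and 10.7 degrees, less where a joint would pass 70% of its speed; a pose out of reach is approached as far as the arm can. A call with a number of a shift or a turn outside -1 to 1 is refused whole. A call with a gripper value outside its range is refused whole. "gripper" is the closure, from 0 (fully open) to 1 (shut), set as the call begins (left out, the last holds). The fingers move at their own pace and stop on an object; "squeeze" is the grip in N (left out, the last holds). Time passes only in rows, so rows that repeat a pose let the fingers close. It gives the time, the measured TCP pose, the force, the opening and the grip force at its end, in the units of the state.
- readout.sense(): the state, without advancing time (a new reading comes with each control period).
- optics.get_image(name): name is "side" or "top" or "wrist"; returns a dict with "img" (400x640x3 uint8, blue, green, red), "depth" (400x640 float32, m along the optical axis (not along the pixel's ray), 0 where there is no reading), "mtx" (3x3 intrinsics, pixels), "T" (4x4, takes a point from camera to world coordinates). Camera axes: x right, y down, z forward; pixel columns grow to the right and rows downward; lengths in m; the calibration is good to about 2 mm. A picture is of the moment at which its call begins.
- manip.close_job(): hands the job in; it is judged then, once.
The state is a dict: "time_s": time; "qpos": joint angles; "qvel": joint speeds; "joint_torque": joint torques, N m; "ee_pos": TCP position; "tcp_rot": TCP orientation; "ft_force": force on the tool from outside, world axes, zero at the start; "torque": the same for the moment, N m; "grip_width": opening from 0.0 (shut) to 1.0 (fully open); "grasp_force": force on a finger pad.
Only numpy, scipy, OpenCV 4.12 (cv2) and the standard library are available. Lean on these libraries where they do the work, as an engineer would, in place of code of your own. Each camera call takes 0.05 s, during which the arm holds its last target. There are 200 camera calls.

## Task

Lay out the work tray for the next seat cover: push the lid of the tool case right over so that it stays open by itself, lay the seam roller from the case flat on the floor of the shallow tray, and stand the tall thread spool from the bin upright on the tray floor beside it. Set both down without dropping them, let go, and leave the lid open. Keep everything else standing in its container, and do not knock over or push about the other things on the table.

Things in the scene. Friction and masses are not known exactly. Their poses are not given: they have to be found in the camera images.
- case_lid (a joint): opening angle of the case's lid in rad: 0 shut, 1.95 fully open at its stop. It swings freely with little friction (lid 0.3 kg): let go below about 1.4 it falls shut, beyond about 1.5 it falls open and stays. It starts shut.
- lid_hinge (a point): middle of the lid's hinge line, on the case's far rim, 45 mm above the table; its y axis is the hinge line, and at joint 0 its axes are those of the case. The lid turns about +y as it opens: a point at (-a, 0, b) from the hinge goes to (-a cos q + b sin q, 0, a sin q + b cos q) in the case's axes.
- lid_handle (a point): middle of the lid's carrying handle: a round black bar 12 mm thick, 84 mm long along the case's y axis, standing 40 mm in front of the lid's front face (34 mm clear gap). It lies 190 mm from the hinge line in -x and 12 mm above it when shut (57 mm above the table). It can be pinched from above across the bar, and turns in the fingers as the lid swings. Moves with the lid.
- case: black clamshell tool case, fixed to the table. Base 150 mm (x) by 200 mm (y), 45 mm high, walls 4 mm, inner foam floor 20 mm above the table; the lid is 25 mm deep and hollow. Origin at the centre of the underside, z up, +x points from the handle side to the hinge side. Open, the lid leans back 22 degrees past upright, up to 0.23 m high.
- roller: seam roller lying on the foam along the case's y axis, about 147 mm long: wooden handle 28 mm wide and 28 mm high from 75 mm behind to 20 mm ahead of the origin, then a brass collar, a steel fork 51 mm wide and a steel wheel 34 mm in diameter, 40 mm wide, reaching 73 mm ahead. Origin on the underside at the balance point; x along the handle towards the wheel, z up. About 0.26 kg.
- roller_mid (a point): the roller's grip point: middle of the handle's thickness, 14 mm above the origin of the roller, axes as the roller
- spare_wheel: spare steel wheel lying flat in a front corner of the case, 34 mm across, 14 mm high, origin under its centre. It stays in the case.
- bin: grey open bin, fixed, 130 mm (x) by 190 mm (y), 70 mm high, walls and floor 5 mm; origin at the centre of its underside, z up. Three thread spools stand in it in a row along y.
- spool_tall: the tall thread spool: upright cylinder 46 mm across, 100 mm high, dark thread between white end discs, origin at the centre of its underside, z up; about 0.16 kg. It stands in the bin, in any of the three places.
- spool_short1: short thread spool, 46 mm across, 62 mm high, origin at the centre of its underside; stays in the bin
- spool_short2: the other short thread spool, same size and origin; stays in the bin
- tray: shallow aluminium tray, fixed, 180 mm (x) by 220 mm (y), 20 mm high, walls and floor 4 mm; origin at the centre of its underside, z up
- wax_tin: round dark tin, 50 mm across, 30 mm high, standing in the half of the tray on its +x side; origin at the centre of its underside. It stays in the tray.
- spray_can: grey spray can, 52 mm across, 190 mm high, standing behind the work, origin under its centre; bystander
- glue_jar: amber jar, 64 mm across, 90 mm high, standing behind the work, origin under its centre; bystander
- pattern_weight: steel pattern weight with a knob, 64 mm across, 50 mm high, near the robot, origin under its centre; bystander
- edge_block: dark wooden edging block, 50 by 90 mm, 30 mm high, near the robot, origin under its centre; bystander
Not all that is in view belongs to the job. Leave any blue look-alike of the spool_tall alone.

How it is judged:
By the outcome, as a careful person would: the job done as asked, in the order asked, and still so for the second after the job is handed in, with the robot touching nothing.
It also fails if it takes over 72 s, if anything falls off the work surface, if the arm or the gripper's body presses on something with over 40 N, if the wrist force passes 120 N, or if a joint passes its speed limit or range.

## Working session

There is one attempt and no reset: what is moved stays moved. The work goes in short steps, Python scripts to look and compute and a tool call to move; the robot and the scene stay as the last step left them, time stands still between calls to the robot, and variables do not carry over. Pictures are saved under pics/ and viewed, at most 10 in all, crops included, and the job is handed in when it is done.

Besides the shell and the picture viewer there is one more tool, called after "Request:" as name(argument=value, ...) on one line, values as JSON. step_arm: Moves the arm, as the interface text tells. Shift numbers are shares of 20 cm and turn numbers shares of 2 rad, none past 1 either way. Its arguments: {"type":"object","properties":{"deltas":{"type":"array"},"gripper":{"type":"number"},"squeeze":{"type":"number"}},"required":["deltas"]}

```bash
mkdir -p pics
python3 - <<'E'
from workcell import readout, optics
import cv2, numpy as np
for n in ("top","side"):
    d=optics.get_image(n); cv2.imwrite(f"pics/{n}0.png",d["img"]); np.savez(f"{n}0.npz",**d)
    print(n,d["mtx"].round(1).tolist(),d["T"].round(3).tolist())
print(readout.sense())
E
```

```text
top [[519.4, 0.0, 323.6], [0.0, 519.4, 204.2], [0.0, 0.0, 1.0]] [[-0.005, -0.981, 0.196, 0.323], [-1.0, 0.001, -0.019, 0.008], [0.018, -0.196, -0.98, 1.274], [0.0, 0.0, 0.0, 1.0]]
side [[445.7, 0.0, 315.6], [0.0, 445.7, 202.2], [0.0, 0.0, 1.0]] [[0.91, -0.24, 0.338, 0.19], [-0.414, -0.569, 0.71, -0.766], [0.021, -0.786, -0.617, 0.723], [0.0, 0.0, 0.0, 1.0]]
{'time_s': 0.1, 'qpos': array([ 9.02738798e-01,  3.81173049e-01,  1.29815317e+00, -1.23701350e-05,
        1.46360759e+00, -2.15329229e-01]), 'qvel': array([-0.00112369, -0.00024559, -0.00320867, -0.00059271, -0.00072466,
        0.00152974]), 'joint_torque': array([ 4.03658749e-03, -4.49212968e+01, -2.31657904e+01, -1.83656612e-04,
        3.64008942e-03, -5.04854245e-05]), 'ee_pos': array([0.24043814, 0.49437576, 0.23076039]), 'tcp_rot': array([-7.04957892e-01, -3.06089907e+00,  1.91241137e-03]), 'ft_force': array([-0.03519013,  0.23203204, -0.50937105]), 'torque': array([-0.00716238, -0.01356238, -0.0069506 ]), 'grasp_force': 0.0, 'grip_width': 0.9984208582649972}
```

View pics/top0.png

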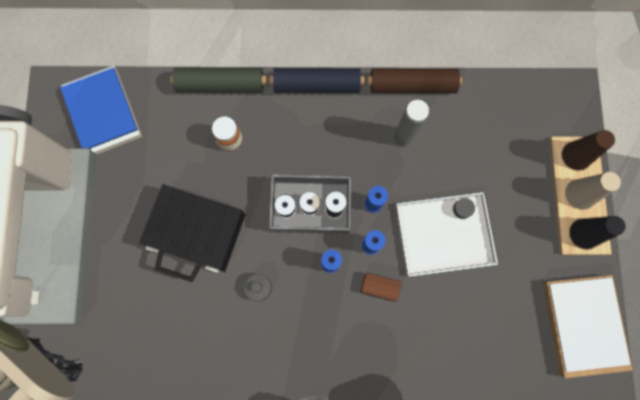

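View pics/side0.png

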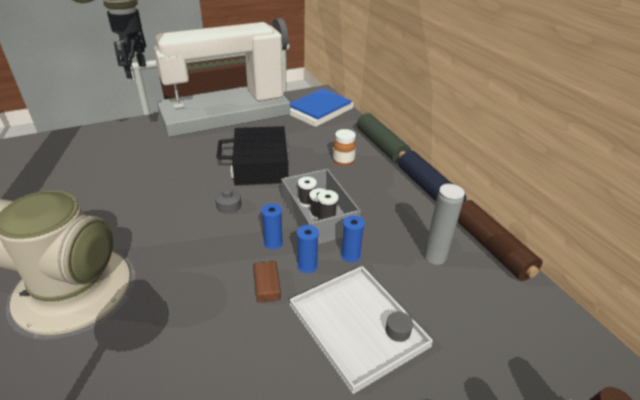

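The top view shows the case at (193,230) with its handle at (178,266), the bin at (311,203) and the tray at (446,234) with the tin at (465,208). The side view shows the same layout. Spool candidates are the white-disc spools at top px (285,205), (310,203) and (336,203), plus blue look-alikes at (377,198), (375,241) and (331,260), which I'll leave alone. The tallest white-topped one is the target; depth will tell which it is.

```bash
cat > h.py <<'E'
import numpy as np, cv2
from scipy.spatial.transform import Rotation as R
def cloud(d):
    v,u=np.mgrid[:400,:640]; z=d["depth"]; K=d["mtx"]
    P=np.stack([(u-K[0,2])/K[0,0]*z,(v-K[1,2])/K[1,1]*z,z],-1)
    return P@d["T"][:3,:3].T+d["T"][:3,3]
def ray(d,u,v,h):
    K,T=d["mtx"],d["T"]; r=T[:3,:3]@[(u-K[0,2])/K[0,0],(v-K[1,2])/K[1,1],1]
    return T[:3,3]+r*(h-T[2,3])/r[2]
def rect(P):
    (c,s,a)=cv2.minAreaRect(P[:,:2].astype(np.float32)*1000); return np.round(c,1),np.round(s,1),round(a,1)
def delta(s,pos,rot=None):
    "row shares from sensed pose to world pos / Rotation"
    A=R.from_rotvec(s["tcp_rot"]); t=A.inv().apply(np.array(pos)-s["ee_pos"])/.2
    w=(A.inv()*rot).as_rotvec()/2 if rot is not None else np.zeros(3)
    return np.r_[t,w].round(3)
E
python3 - <<'E'
from h import *
d=dict(np.load("top0.npz")); P=cloud(d); H=P[...,2]
def box(u0,u1,v0,v1,lo,hi):
    m=np.zeros((400,640),bool); m[v0:v1,u0:u1]=1; m&=(H>lo)&(H<hi)&(d["depth"]>0); return P[m]
print("table",np.median(H[330:380,200:260]))
L=box(120,260,170,290,.058,.085); print("lid",rect(L),len(L),np.median(L[:,2]))
print("handle");Q=box(145,205,245,290,.04,.075); print(rect(Q))
for u,v in((285,205),(310,203),(336,203)):
    p=box(u-16,u+17,v-16,v+17,.055,.13); print("spool",u,len(p),np.percentile(p[:,2],95))
    t=np.percentile(p[:,2],95); p=p[p[:,2]>t-.008]; print(rect(p))
print("bin",rect(box(262,360,165,240,.06,.08)))
print("tray",rect(box(390,505,185,280,.014,.03)),"tin",rect(box(450,480,192,222,.024,.045)))
im=d["img"]
for n,(u,v),h in(("blue1",(377,198),.1),("blue2",(375,241),.1),("blue3",(331,260),.1),("can",(417,110),.19),("jar",(225,128),.09),("weight",(257,286),.05),("block",(381,287),.03)):
    print(n,ray(d,u,v,h).round(3), H[v-6:v+6,u-6:u+6].max().round(3))
c=np.hstack([cv2.resize(im[160:290,130:260],(390,390),interpolation=2),cv2.resize(im[165:255,260:350],(390,390),interpolation=2)])
cv2.imwrite("pics/crop1.png",c)
E
```

```text
table -0.00027761325562603023
lid (array([491.1, 303.6]), array([202.3, 196.4]), 71.9) 5856 0.07028205213077687
handle
(array([427.4, 331.3]), array([142.9,  82.9]), 89.6)
spool 285 398 0.07128101922413511
(array([563.2,  74.4]), array([76.8, 73.8]), 1.3)
spool 310 306 0.0716530470948965
(array([568.4,  13.9]), array([73.1, 45.6]), 67.2)
spool 336 442 0.10821442352003455
(array([563.3, -42.3]), array([44. , 45.5]), 89.7)
bin (array([569.9,  16.7]), array([190.6, 131.5]), 88.4)
tray (array([ 497.7, -294.2]), array([181.4, 265.7]), 7.7) tin (array([ 563.4, -361.3]), array([48.9, 48.7]), 77.0)
blue1 [ 0.573 -0.139  0.1  ] 1.274
blue2 [ 0.473 -0.132  0.1  ] 0.105
blue3 [ 0.43  -0.031  0.1  ] 0.105
can [ 0.753 -0.221  0.19 ] 0.196
jar [0.746 0.219 0.09 ] 0.096
weight [0.374 0.14  0.05 ] 0.055
block [ 0.372 -0.152  0.03 ] 0.036
```

View pics/crop1.png

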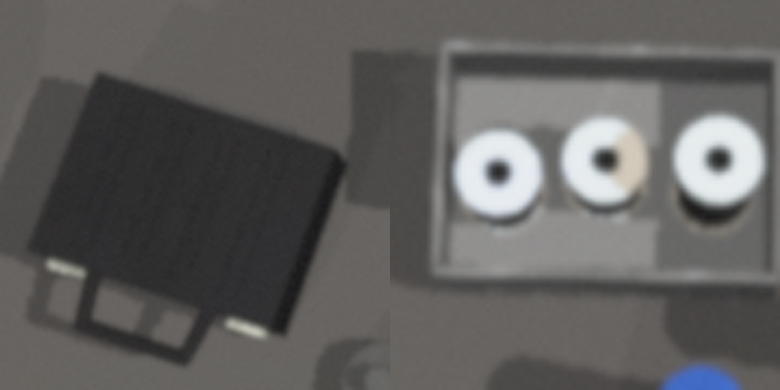

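The crop shows the tall spool at the right of the bin, px (336,203): top at 0.105 m, with dark thread visible below its disc and not blue. So that is spool_tall at about (0.563,-0.042). The lid's handle bar runs from px (158,269) to (192,279).

Run:
```python
from h import *
d=dict(np.load("top0.npz")); P=cloud(d); H=P[...,2]
g=cv2.cvtColor(d["img"],cv2.COLOR_BGR2GRAY)
m=np.zeros((400,640),bool); m[170:290,120:260]=1; m&=(abs(H-.07)<.004)&(d["depth"]>0)
m=cv2.morphologyEx(m.astype(np.uint8),cv2.MORPH_OPEN,np.ones((15,15)))>0
L=P[m]; r=rect(L); print("lid",r,len(L)); print((cv2.boxPoints(cv2.minAreaRect(L[:,:2].astype(np.float32)))*1000).round())
m=np.zeros((400,640),bool); m[240:290,140:210]=1
m&=(H>.048)&(H<.07); Q=P[m]
th=np.deg2rad(r[2]); 
for a,b in((158.3,269.3),(191.7,279.3)): print(ray(d,a,b,.06).round(4))
c=[ray(d,*x,.07)[:2].round(4) for x in((162.3,184.3),(245,211.7))]; print("far edge",c)
# tray
m=np.zeros((400,640),bool); m[185:280,390:505]=1; m&=(H>.012)&(H<.03); 
m&=g>120; m=cv2.morphologyEx(m.astype(np.uint8),cv2.MORPH_OPEN,np.ones((2,2)))>0
print("tray",rect(P[m])); 
for x in((397,205),(486,194),(496,264),(406,275)): print(ray(d,*x,.02).round(3))
```

```text
lid (array([0., 0.]), array([0., 0.]), 0.0) 0
[[0. 0.]
 [0. 0.]
 [0. 0.]
 [0. 0.]]
[0.413  0.3672 0.06  ]
[0.3898 0.2893 0.06  ]
far edge [array([0.6125, 0.3664]), array([0.5463, 0.1694])]
tray (array([ 472.9, -205.8]), array([197.9, 482.5]), 12.7)
[ 0.572 -0.198  0.02 ]
[ 0.6   -0.421  0.02 ]
[ 0.426 -0.433  0.02 ]
[ 0.4   -0.214  0.02 ]
```

```bash
cat >> h.py <<'E'
def down(ydeg):
    "tool down, tool y at heading ydeg"
    y=np.array([np.cos(np.deg2rad(ydeg)),np.sin(np.deg2rad(ydeg)),0]); z=np.array([0,0,-1.]); return R.from_matrix(np.c_[np.cross(y,z),y,z])
E
python3 - <<'E'
from h import *
from workcell import readout
s=readout.sense(); print(delta(s,[.4014,.328,.15],down(-18.3)), down(-18.3).as_rotvec())
E
```

```text
[-1.088e+00 -3.960e-01  4.040e-01 -1.000e-03  0.000e+00  7.190e-01] [2.54642747 1.83992161 0.        ]
```

Request:
step_arm(deltas=[[[-1,-0.396,0.35,0,0,0.719],[-1,-0.396,0.35,0,0,0.719],[-1,-0.396,0.35,0,0,0.719],[-1,-0.396,0.35,0,0,0.719],[-1,-0.396,0.35,0,0,0.719],[-1,-0.396,0.35,0,0,0.719],[-1,-0.396,0.35,0,0,0.719],[-1,-0.396,0.35,0,0,0.719],[-1,-0.396,0.35,0,0,0.719],[-1,-0.396,0.35,0,0,0.719]]], gripper=0.65)

```text
time_s: 1.35
ee_pos: [0.3857, 0.3358, 0.1612]
tcp_rot: [-2.545, -1.842, 0.001]
ft_force: [-0.2, -0.0, 0.4]
grip_width: 0.352
grasp_force: 0.0
```

Run:
```python
from h import *
from workcell import readout,optics
s=readout.sense(); print(delta(s,[.4014,.328,.15],down(-18.3)),s["grip_width"],s["qpos"].round(2),s["ee_pos"])
d=optics.get_image("wrist"); cv2.imwrite("pics/w1.png",d["img"]); np.savez("w1.npz",**d)
for x in([.4014,.328,.057],[.413,.367,.057],[.390,.289,.057]):
    p=np.linalg.inv(d["T"])@np.r_[x,1]; q=d["mtx"]@p[:3]; print((q[:2]/q[2]).round())
```

```text
[-0.013  0.087  0.056 -0.     0.     0.001] 0.3523245438324699 [ 0.48  0.38  1.52 -0.    1.24  0.8 ] [0.38571358 0.3358124  0.1611982 ]
[338. 198.]
[337. 149.]
[338. 244.]
```

View pics/w1.png

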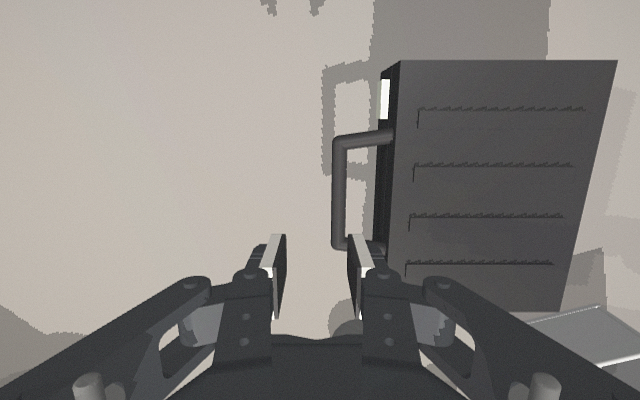

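The wrist view shows the bar upright at column 339, rows 140–245. That matches the prediction (338), and the fingers are aligned to straddle it. Descending.

Request:
step_arm(deltas=[[[-0.013,0.087,0.1,0,0,0],[-0.013,0.087,0.3,0,0,0],[-0.013,0.087,0.45,0,0,0],[-0.013,0.087,0.55,0,0,0],[-0.013,0.087,0.61,0,0,0],[-0.013,0.087,0.61,0,0,0]]])

```text
time_s: 2.15
ee_pos: [0.4014, 0.3278, 0.039]
tcp_rot: [-2.546, -1.84, 0.002]
ft_force: [-0.2, -0.3, 1.2]
grip_width: 0.351
grasp_force: 0.0
```

Request:
step_arm(deltas=[[[0,0,0,0,0,0],[0,0,0,0,0,0],[0,0,0,0,0,0],[0,0,0,0,0,0],[0,0,0,0,0,0]]], gripper=1, squeeze=30)

```text
time_s: 2.78
ee_pos: [0.4019, 0.3281, 0.0401]
tcp_rot: [2.547, 1.839, 0.002]
ft_force: [-0.3, 0.7, 6.8]
grip_width: 0.129
grasp_force: 29.7
```

Run:
```python
import numpy as np
for q0,q1 in((0,1.0),(1.0,1.93)):
    f=lambda q:np.array([-.19*np.cos(q)+.012*np.sin(q),-.19*np.sin(q)-.012*np.cos(q)])
    print([((f(q)-f(q0))/.2).round(3).tolist() for q in np.linspace(q0,q1,11)[1:]])
```

```text
[[0.011, -0.095], [0.031, -0.188], [0.06, -0.278], [0.098, -0.365], [0.145, -0.448], [0.2, -0.526], [0.262, -0.598], [0.331, -0.663], [0.406, -0.721], [0.487, -0.772]]
[[0.079, -0.039], [0.162, -0.071], [0.247, -0.095], [0.334, -0.111], [0.422, -0.119], [0.511, -0.119], [0.599, -0.11], [0.686, -0.094], [0.771, -0.069], [0.853, -0.036]]
```

Request:
step_arm(deltas=[[[0,0.011,-0.095,0,0,0],[0,0.031,-0.188,0,0,0],[0,0.06,-0.278,0,0,0],[0,0.098,-0.365,0,0,0],[0,0.145,-0.448,0,0,0],[0,0.2,-0.526,0,0,0],[0,0.262,-0.598,0,0,0],[0,0.331,-0.663,0,0,0],[0,0.406,-0.721,0,0,0],[0,0.487,-0.772,0,0,0]]])

```text
time_s: 4.03
ee_pos: [0.4922, 0.2984, 0.1962]
tcp_rot: [-2.543, -1.839, 0.0]
ft_force: [-7.3, 3.4, 10.8]
grip_width: 0.13
grasp_force: 30.6
```

Request:
step_arm(deltas=[[[0,0.079,-0.039,0,0,0],[0,0.162,-0.071,0,0,0],[0,0.247,-0.095,0,0,0],[0,0.334,-0.111,0,0,0],[0,0.422,-0.119,0,0,0],[0,0.511,-0.119,0,0,0],[0,0.599,-0.11,0,0,0],[0,0.686,-0.094,0,0,0],[0,0.771,-0.069,0,0,0],[0,0.84,-0.04,0,0,0]]])

```text
time_s: 5.28
ee_pos: [0.6539, 0.2449, 0.2015]
tcp_rot: [-2.546, -1.839, -0.001]
ft_force: [2.2, 4.7, 2.8]
grip_width: 0.126
grasp_force: 32.7
```

Request:
step_arm(deltas=[[[0,0,0,0,0,0],[0,0,0,0,0,0],[0,0,0,0,0,0],[0,0,-0.05,0,0,0],[0,0,-0.15,0,0,0],[0,0,-0.3,0,0,0],[0,0,-0.4,0,0,0]]], gripper=0.6)

```text
time_s: 6.15
ee_pos: [0.6534, 0.2445, 0.2844]
tcp_rot: [2.546, 1.839, 0.004]
ft_force: [-0.4, 0.5, -0.2]
grip_width: 0.398
grasp_force: 0.0
```

Run:
```python
from h import *
from workcell import readout
s=readout.sense(); print(s["ee_pos"],delta(s,[.44,.31,.28],down(-18.3)),s["qpos"].round(2))
```

```text
[0.65339058 0.24451535 0.28436469] [-2.500e-02 -1.116e+00  1.900e-02  1.000e-03 -1.000e-03 -0.000e+00] [ 0.19  0.64  0.69 -0.    1.8   0.51]
```

Back the hand off toward the robot and look into the open case.

Request:
step_arm(deltas=[[[0,-0.25,0,0,0,0],[0,-0.5,0,0,0,0],[0,-0.75,0,0,0,0],[0,-1,0,0,0,0],[0,-1,0,0,0,0]]], gripper=0.35)

```text
time_s: 6.78
ee_pos: [0.4609, 0.3084, 0.2837]
tcp_rot: [2.544, 1.843, 0.003]
ft_force: [0.8, 0.3, 0.1]
grip_width: 0.649
grasp_force: 0.0
```

Run:
```python
from h import *
from workcell import readout,optics
s=readout.sense(); print(s["ee_pos"])
w=optics.get_image("wrist"); t=optics.get_image("top"); np.savez("w2.npz",**w); np.savez("t2.npz",**t)
c=cv2.resize(t["img"][160:290,130:260],(400,400),interpolation=2)
cv2.imwrite("pics/wt2.png",np.hstack([cv2.resize(w["img"],(400,250)),c[:250],]) if 0 else np.vstack([cv2.resize(w["img"],(512,320)),cv2.resize(t["img"][170:290,120:312],(512,280))[:280]]))
```

```text
[0.46088141 0.30842774 0.28373772]
```

View pics/wt2.png

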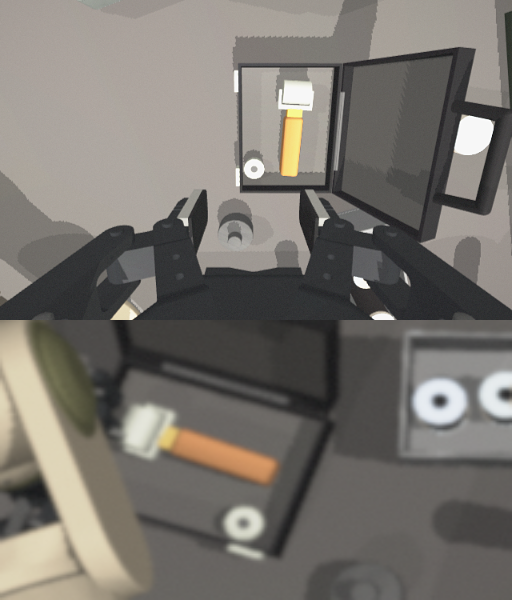

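The lid stands open. The wrist view (scaled 0.8) shows the roller at (292,125), with its handle end at (290,175) and its wheel at (297,90) toward case +y. The spare wheel is at (254,168).

```bash
cat > rol.py <<'E'
from h import *
def handle(d,roi,htop):
    hsv=cv2.cvtColor(d["img"],cv2.COLOR_BGR2HSV); m=cv2.inRange(hsv,(5,110,80),(32,255,255))
    z=np.zeros_like(m); u0,u1,v0,v1=roi; z[v0:v1,u0:u1]=m[v0:v1,u0:u1]
    c=max(cv2.findContours(z,0,2)[0],key=cv2.contourArea); (a,s,an)=cv2.minAreaRect(c); b=cv2.boxPoints((a,s,an))
    B=np.array([ray(d,*p,htop) for p in b]); e=[(np.linalg.norm(B[i]-B[(i+1)%4]),(B[(i+1)%4]-B[i])) for i in(0,1)]
    e=max(e,key=lambda x:x[0]); return B.mean(0).round(4),[round(np.linalg.norm(B[i]-B[(i+1)%4]),4) for i in(0,1)],np.rad2deg(np.arctan2(e[1][1],e[1][0])).round(1)%180
E
python3 - <<'E'
from rol import *
w=dict(np.load("w2.npz")); t=dict(np.load("t2.npz"))
print(handle(w,(330,400,80,230),.04)); print(handle(t,(170,240,190,270),.04))
P=cloud(w); q=P[140:220,350:375]; print("h",np.percentile(q[...,2],[5,50,95]))
print("wheel",ray(w,371,112,.05), "spare",ray(w,317,210,.034))
hsv=cv2.cvtColor(w["img"],cv2.COLOR_BGR2HSV); print(hsv[150:220:20,362])
E
```

```text
(array([0.5127, 0.2745, 0.04  ]), [np.float64(0.1067), np.float64(0.0296)], np.float64(68.4))
(array([0.5137, 0.2758, 0.04  ]), [np.float64(0.0272), np.float64(0.1078)], np.float64(68.9))
h [0.02037923 0.04774128 0.04955317]
wheel [0.54210603 0.35137821 0.05      ] spare [0.44388419 0.25286582 0.034     ]
[[ 22 135 247]
 [ 23 130 247]
 [ 24 120 247]
 [ 25 115 247]]
```

Run:
```python
from h import *
from workcell import readout
s=readout.sense(); print(delta(s,[.521,.295,.021],down(-21.5)))
```

```text
[ 3.000e-02  2.900e-01  1.309e+00  1.000e-03 -1.000e-03  2.800e-02]
```

Request:
step_arm(deltas=[[[0.03,0.29,0.2,0,0,0.028],[0.03,0.29,0.4,0,0,0.028],[0.03,0.29,0.65,0,0,0.028],[0.03,0.29,0.85,0,0,0.028],[0.03,0.29,0.9,0,0,0.028],[0.03,0.29,0.9,0,0,0.028]]], gripper=0.42)

```text
time_s: 7.62
ee_pos: [0.5215, 0.2946, 0.1022]
tcp_rot: [2.598, 1.766, 0.001]
ft_force: [-0.3, 0.4, 0.9]
grip_width: 0.58
grasp_force: 0.0
```

Run:
```python
from rol import *
from workcell import readout,optics
s=readout.sense(); print(delta(s,[.521,.295,.021],down(-21.5)),s["grip_width"])
d=optics.get_image("wrist"); cv2.imwrite("pics/w3.png",d["img"])
```

```text
[ 0.001 -0.003  0.406  0.    -0.    -0.001] 0.5797378411257146
```

View pics/w3.png

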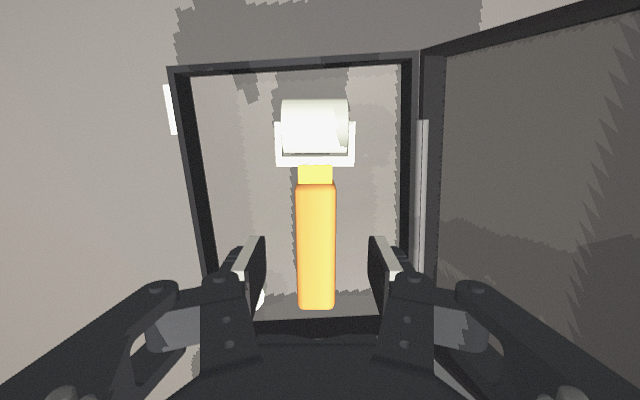

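The wrist view shows the handle at column 316, centred between the pads (265 and 370), with the fingers clear of the walls and the spare wheel. Descending to grip.

Request:
step_arm(deltas=[[[0,0,0.12,0,0,0],[0,0,0.25,0,0,0],[0,0,0.34,0,0,0],[0,0,0.39,0,0,0],[0,0,0.405,0,0,0],[0,0,0.405,0,0,0]]])

```text
time_s: 8.43
ee_pos: [0.521, 0.295, 0.0216]
tcp_rot: [2.597, 1.767, 0.002]
ft_force: [0.5, -0.3, 0.5]
grip_width: 0.581
grasp_force: 0.0
```

Request:
step_arm(deltas=[[[0,0,0,0,0,0],[0,0,0,0,0,0],[0,0,0,0,0,0],[0,0,0,0,0,0],[0,0,0,0,0,0]]], gripper=1, squeeze=50)

```text
time_s: 9.05
ee_pos: [0.5209, 0.295, 0.0216]
tcp_rot: [2.597, 1.767, 0.002]
ft_force: [-1.9, 0.1, 6.2]
grip_width: 0.32
grasp_force: 51.2
```

Request:
step_arm(deltas=[[[0,0,-0.05,0,0,0],[0,0,-0.2,0,0,0],[0,0,-0.4,0,0,0],[0,0,-0.6,0,0,0],[0,0,-0.8,0,0,0],[0,0,-0.95,0,0,0],[0,0,-1,0,0,0],[0,0,-1,0,0,0]]])

```text
time_s: 10.05
ee_pos: [0.5203, 0.2947, 0.2203]
tcp_rot: [-2.597, -1.767, 0.001]
ft_force: [0.1, 0.3, -4.0]
grip_width: 0.322
grasp_force: 50.1
```

Run:
```python
from rol import *
from workcell import readout,optics
s=readout.sense(); print(s["ee_pos"],s["qpos"].round(2),s["ft_force"],s["torque"])
ax=np.array([.9925,.122]); ay=np.array([-.122,.9925]); c=np.array([.4995,-.3165])
print("tgt",c-.043*ax,delta(s,[*(c-.043*ax),.23],down(7-180)),delta(s,[*(c-.043*ax),.23],down(7)))
```

```text
[0.52030026 0.29469639 0.22031696] [ 0.32  0.47  1.18 -0.    1.49  0.69] [ 0.12342597  0.26135386 -3.96755393] [ 0.0113212   0.03452554 -0.06084316]
tgt [ 0.4568225 -0.321746 ] [-2.983  0.837 -0.048  0.     0.     1.322] [-2.983  0.837 -0.048 -0.     0.    -0.249]
```

Request:
step_arm(deltas=[[[-0.2,0.06,-0.05,0,0,0],[-0.45,0.13,-0.05,0,0,0],[-0.75,0.21,-0.05,0,0,0],[-1,0.28,-0.05,0,0,0]]])

```text
time_s: 10.55
ee_pos: [0.4981, 0.0863, 0.2291]
tcp_rot: [-2.596, -1.766, 0.004]
ft_force: [0.1, -0.2, -2.9]
grip_width: 0.318
grasp_force: 50.0
```

Request:
step_arm(deltas=[[[-0.25,0.07,0,0,0,0],[-0.5,0.14,0,0,0,0],[-0.75,0.21,0,0,0,0],[-1,0.28,0,0,0,0]]])

```text
time_s: 11.05
ee_pos: [0.4769, -0.1198, 0.2292]
tcp_rot: [-2.595, -1.765, 0.002]
ft_force: [1.8, -0.1, -2.6]
grip_width: 0.32
grasp_force: 50.0
```

Request:
step_arm(deltas=[[[-0.25,0.07,0,0,0,-0.08],[-0.5,0.14,0,0,0,-0.16],[-0.75,0.21,0,0,0,-0.249],[-0.9,0.25,0,0,0,-0.249],[-0.95,0.27,0,0,0,-0.249],[-0.95,0.27,0,0,0,-0.249]]])

```text
time_s: 11.8
ee_pos: [0.4581, -0.3146, 0.2296]
tcp_rot: [-2.081, -2.351, -0.001]
ft_force: [-0.8, 1.2, -2.3]
grip_width: 0.32
grasp_force: 50.1
```

Run:
```python
from rol import *
from workcell import readout,optics
s=readout.sense(); print(s["ee_pos"],s["grip_width"])
w=optics.get_image("wrist");t=optics.get_image("top"); np.savez("w4.npz",**w); np.savez("t4.npz",**t)
print(delta(s,[.4618,-.3211,.008],down(7)))
cv2.imwrite("pics/w4.png",np.vstack([cv2.resize(w["img"],(480,300)),cv2.resize(t["img"][170:295,340:540],(480,300))]))
```

```text
[ 0.45813311 -0.31459774  0.22961842] 0.3203618346926266
[-3.700e-02  1.600e-02  1.108e+00 -1.000e-03 -1.000e-03 -0.000e+00]
```

View pics/w4.png

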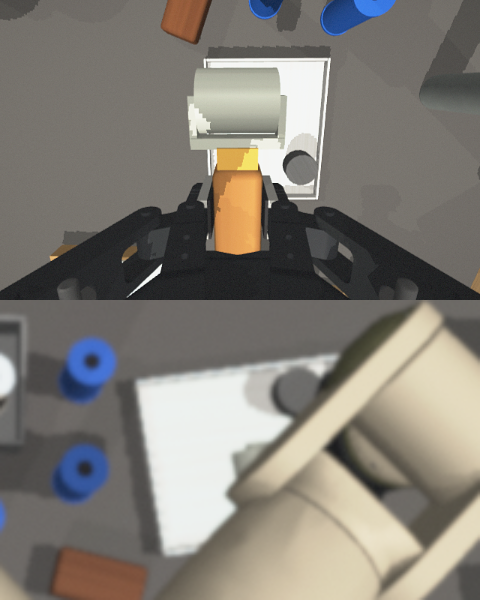

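The wrist view shows the roller gripped level above the tray. The tray's far corners are at about (273,79) and (440,77) in full-scale px, and its near-right corner is at (424,265).

Run:
```python
from rol import *
w=dict(np.load("w4.npz"))
A,B,C=[ray(w,*p,.02) for p in((273,79),(440,77),(424,265))]
print(A.round(3),B.round(3),C.round(3),"ctr",((A+C)/2).round(4),np.linalg.norm(A-B),np.linalg.norm(B-C))
```

```text
[ 0.4   -0.221  0.02 ] [ 0.575 -0.198  0.02 ] [ 0.604 -0.414  0.02 ] ctr [ 0.502  -0.3176  0.02  ] 0.1765396242143493 0.21850978099317306
```

Request:
step_arm(deltas=[[[-0.033,0.027,0.2,0,0,-0.003],[-0.033,0.027,0.45,0,0,-0.003],[-0.033,0.027,0.7,0,0,-0.003],[-0.033,0.027,0.88,0,0,-0.003],[-0.033,0.027,0.98,0,0,-0.003],[-0.033,0.027,1,0,0,-0.003],[-0.033,0.027,1,0,0,-0.003]]])

```text
time_s: 12.78
ee_pos: [0.4649, -0.3205, 0.0315]
tcp_rot: [2.073, 2.359, -0.0]
ft_force: [-0.1, -0.8, -3.1]
grip_width: 0.317
grasp_force: 49.9
```

Request:
step_arm(deltas=[[[0,0,0.05,0,0,0],[0,0,0.09,0,0,0],[0,0,0.11,0,0,0],[0,0,0.12,0,0,0],[0,0,0.125,0,0,0],[0,0,0.128,0,0,0],[0,0,0.128,0,0,0]]])

```text
time_s: 13.65
ee_pos: [0.4645, -0.3209, 0.0056]
tcp_rot: [2.074, 2.359, -0.0]
ft_force: [-0.8, 0.8, 3.3]
grip_width: 0.319
grasp_force: 50.7
```

The contact force shows the roller rests on the floor. I'll release and lift.

Request:
step_arm(deltas=[[[0,0,0,0,0,0],[0,0,0,0,0,0],[0,0,0,0,0,0],[0,0,-0.05,0,0,0],[0,0,-0.2,0,0,0],[0,0,-0.45,0,0,0],[0,0,-0.75,0,0,0],[0,0,-1,0,0,0],[0,0,-1,0,0,0]]], gripper=0.47)

```text
time_s: 14.78
ee_pos: [0.4654, -0.3217, 0.2098]
tcp_rot: [2.069, 2.353, -0.001]
ft_force: [1.1, 0.5, -0.8]
grip_width: 0.53
grasp_force: 0.0
```

Run:
```python
from rol import *
from workcell import readout,optics
s=readout.sense(); print(s["ee_pos"],s["qpos"].round(2))
w=optics.get_image("wrist"); np.savez("w5.npz",**w)
P=cloud(w); print("roller",handle(w,(150,450,60,330),.025))
print(delta(s,[.563,-.042,.25],down(7)))
```

```text
[ 0.46540559 -0.32171775  0.2098203 ] [-0.81  0.42  1.3   0.    1.42 -0.94]
roller (array([ 0.4666, -0.3412,  0.025 ]), [np.float64(0.0259), np.float64(0.106)], np.float64(97.8))
[ 1.323  0.664 -0.207  0.003  0.004  0.003]
```

Request:
step_arm(deltas=[[[0.2,0.1,-0.03,0,0,0],[0.45,0.22,-0.03,0,0,0],[0.7,0.34,-0.03,0,0,0],[0.95,0.47,-0.03,0,0,0]]], gripper=0.25)

```text
time_s: 15.32
ee_pos: [0.5332, -0.1185, 0.2099]
tcp_rot: [-2.074, -2.357, 0.001]
ft_force: [1.1, -0.5, -0.2]
grip_width: 0.75
grasp_force: 0.0
```

Request:
step_arm(deltas=[[[0.2,0.1,0,0,0,0],[0.35,0.18,0,0,0,0],[0.373,0.194,0,0,0,0],[0.373,0.194,0,0,0,0]]])

```text
time_s: 15.82
ee_pos: [0.562, -0.0418, 0.2104]
tcp_rot: [-2.074, -2.358, 0.001]
ft_force: [-1.2, -0.6, -0.8]
grip_width: 0.752
grasp_force: 0.0
```

Run:
```python
from rol import *
from workcell import readout,optics
s=readout.sense(); print(s["ee_pos"],s["grip_width"])
w=optics.get_image("wrist"); np.savez("w6.npz",**w); cv2.imwrite("pics/w6.png",w["img"])
P=cloud(w); m=(abs(P[...,2]-.105)<.008)&(w["depth"]>0)&(w["img"].min(-1)>120)&(np.hypot(P[...,0]-.563,P[...,1]+.042)<.05)
print(rect(P[m]),m.sum())
print(delta(s,[.563,-.042,.055],down(7.4)))
```

```text
[ 0.56201676 -0.04176055  0.21035278] 0.7520085399016978
(array([562.9, -43. ]), array([45.3, 45.7]), 5.5) 2160
[-0.002  0.006  0.777 -0.001 -0.    -0.   ]
```

View pics/w6.png

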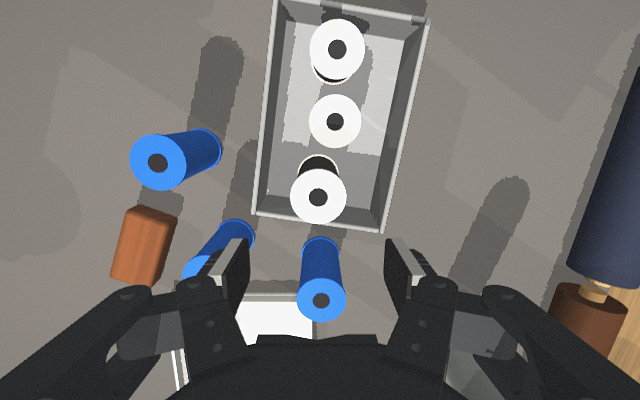

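The wrist view shows the tall spool's white disc at (318,196), centred between the fingers. Depth puts it at (0.563,-0.043) with its top at 0.105; the nearby blue look-alike at (320,300) stays clear. Going down.

Request:
step_arm(deltas=[[[0.005,0.005,0.15,0,0,0],[0.005,0.005,0.35,0,0,0],[0.005,0.005,0.55,0,0,0],[0.005,0.005,0.7,0,0,0],[0.005,0.005,0.77,0,0,0],[0.005,0.005,0.775,0,0,0]]], gripper=0.3)

```text
time_s: 16.62
ee_pos: [0.563, -0.041, 0.0559]
tcp_rot: [-2.075, -2.357, 0.001]
ft_force: [-0.2, -0.6, -0.1]
grip_width: 0.702
grasp_force: 0.0
```

Request:
step_arm(deltas=[[[0,0,0,0,0,0],[0,0,0,0,0,0],[0,0,0,0,0,0],[0,0,0,0,0,0],[0,0,0,0,0,0]]], gripper=1, squeeze=40)

```text
time_s: 17.25
ee_pos: [0.5637, -0.0406, 0.0572]
tcp_rot: [2.073, 2.358, 0.001]
ft_force: [-1.6, -1.3, 5.4]
grip_width: 0.528
grasp_force: 41.3
```

Request:
step_arm(deltas=[[[0,0,-0.05,0,0,0],[0,0,-0.2,0,0,0],[0,0,-0.4,0,0,0],[0,0,-0.6,0,0,0],[0,0,-0.8,0,0,0],[0,0,-0.95,0,0,0],[0,0,-1,0,0,0],[0,0,-1,0,0,0]]])

```text
time_s: 18.25
ee_pos: [0.5631, -0.0402, 0.2559]
tcp_rot: [-2.075, -2.359, 0.0]
ft_force: [0.1, 0.5, -2.1]
grip_width: 0.531
grasp_force: 41.2
```

Run:
```python
from rol import *
from workcell import readout,optics
s=readout.sense(); print(s["ee_pos"],s["grip_width"],s["grasp_force"])
a=np.deg2rad(7.4); ax=np.array([np.cos(a),np.sin(a)]); ay=np.array([-ax[1],ax[0]]); c=np.array([.501,-.317])
p=c+.046*ax+.045*ay; print(p, delta(s,[*p,.255],down(7.4)))
```

```text
[ 0.5630751  -0.04023565  0.25586835] 0.5309003898200813 41.24142944812775
[ 0.54082107 -0.2664502 ] [-1.108e+00 -2.550e-01  4.000e-03 -0.000e+00 -0.000e+00 -1.000e-03]
```

Request:
step_arm(deltas=[[[-0.2,-0.05,0,0,0,0],[-0.4,-0.1,0,0,0,0],[-0.65,-0.16,0,0,0,0],[-0.85,-0.21,0,0,0,0],[-1,-0.255,0,0,0,0],[-1,-0.255,0,0,0,0]]])

```text
time_s: 19.0
ee_pos: [0.5374, -0.2469, 0.254]
tcp_rot: [-2.076, -2.353, 0.001]
ft_force: [-0.5, 1.2, -1.9]
grip_width: 0.525
grasp_force: 41.3
```

Request:
step_arm(deltas=[[[-0.108,0,0.1,0,0,0],[-0.108,0,0.3,0,0,0],[-0.108,0,0.5,0,0,0],[-0.108,0,0.7,0,0,0],[-0.108,0,0.85,0,0,0],[-0.108,0,0.92,0,0,0],[-0.108,0,0.93,0,0,0],[-0.108,0,0.93,0,0,0]]])

```text
time_s: 20.0
ee_pos: [0.5414, -0.2669, 0.0709]
tcp_rot: [2.074, 2.358, 0.0]
ft_force: [-0.9, 0.7, -1.0]
grip_width: 0.53
grasp_force: 41.3
```

Run:
```python
from rol import *
from workcell import readout,optics
s=readout.sense(); print(s["ee_pos"],s["ft_force"])
d=optics.get_image("side"); cv2.imwrite("pics/s7.png",cv2.resize(d["img"][190:400,250:500],(750,600)))
```

```text
[ 0.54139925 -0.26690669  0.07091138] [-0.86916296  0.7312925  -1.01592294]
```

View pics/s7.png

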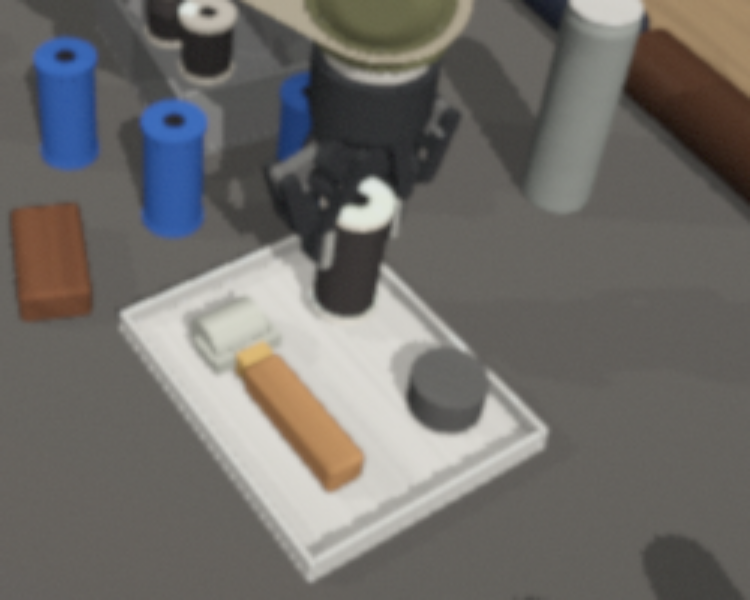

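The side crop shows the roller flat in the tray at (290,400), and the spool upright just above the floor at (350,260), clear of the roller and the tin (450,390). Lowering slowly.

Request:
step_arm(deltas=[[[0,0,0.03,0,0,0],[0,0,0.05,0,0,0],[0,0,0.063,0,0,0],[0,0,0.07,0,0,0],[0,0,0.075,0,0,0],[0,0,0.075,0,0,0]]])

```text
time_s: 20.8
ee_pos: [0.5409, -0.2668, 0.0562]
tcp_rot: [2.074, 2.359, -0.0]
ft_force: [-3.6, 1.2, 6.7]
grip_width: 0.534
grasp_force: 42.1
```

Contact (+7 N). Releasing, then lifting straight up.

Request:
step_arm(deltas=[[[0,0,0,0,0,0],[0,0,0,0,0,0],[0,0,0,0,0,0],[0,0,-0.05,0,0,0],[0,0,-0.2,0,0,0],[0,0,-0.45,0,0,0],[0,0,-0.75,0,0,0],[0,0,-1,0,0,0],[0,0,-1,0,0,0]]], gripper=0.25)

```text
time_s: 21.92
ee_pos: [0.5419, -0.2672, 0.2601]
tcp_rot: [2.069, 2.352, 0.001]
ft_force: [-0.3, -0.8, -0.3]
grip_width: 0.751
grasp_force: 0.0
```

Request:
step_arm(deltas=[[[0,-0.25,0,0,0,0],[0,-0.5,0,0,0,0],[0,-0.75,0,0,0,0],[0,-0.9,0,0,0,0],[0,-0.9,0,0,0,0],[0,-0.9,0,0,0,0]]])

```text
time_s: 22.68
ee_pos: [0.3627, -0.2896, 0.255]
tcp_rot: [-2.075, -2.359, -0.0]
ft_force: [0.2, -0.2, 0.7]
grip_width: 0.746
grasp_force: 0.0
```

Run:
```python
from rol import *
from workcell import readout,optics
s=readout.sense(); print(s["ee_pos"],s["time_s"])
d=optics.get_image("side"); cv2.imwrite("pics/s8.png",d["img"])
```

```text
[ 0.36273253 -0.28957188  0.25495261] 22.675
```

View pics/s8.png

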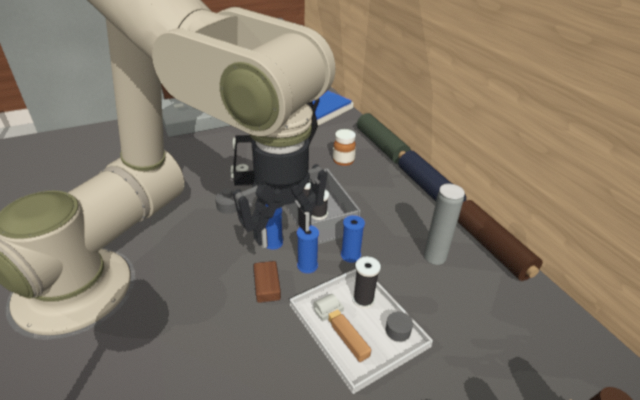

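The side view shows the spool upright at (366,280), the roller flat at (345,330) and the tin at (399,327). The lid's handle is up at (240,150), so the lid is open, and the visible bystanders haven't moved. Handing in.

```bash
python3 -c "
from workcell import manip; print(manip.close_job())"
```

```text
the job is handed in; nothing more can be done
None
```

The job is handed in at about 23 s of the 72 s allowed: the case lid stands open, the seam roller lies flat in the tray, and the tall spool stands upright beside it, both set down and released.

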